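# Switch on the dust extractor with its T-handled key

### The job

Switch on the workshop's dust extractor: push the cover of the grey key station fully aside by its stud, take the key with the T-shaped bar handle out of the wooden key block, push it fully home in the uncovered keyhole and turn it clockwise to the stop. Leave the key standing in the keyhole, let go of it, leave the other two keys in the block, and do not shift or knock over anything else on the bench.

Things in the scene. Friction and masses are not known exactly. Their poses are not given: they have to be found in the camera images.
- station: fixed grey metal box 160 (x) x 130 (y) x 70 mm tall, on the left or right half of the bench; origin at the centre of its underside. On its flat top, in its frame: the keyhole at x -30, y 0 in a dark ring (70 mm diameter, 3 mm high); the cover's pivot at x +25, y 0; an amber pilot lamp 18 mm wide, 12 mm tall at x +55, y -45 mm.
- keyhole (a point): centre of the mouth of the lock cylinder (brass core in a 44 mm steel ring) on the box top, 73 mm above the bench; z up. Its y axis runs along the slot's long side and turns with the cylinder. Slot 17.5 mm (y) x 8.5 mm (x), deeper than the blade, 1.5 mm chamfer, core 1 mm below this point. A key fully home rests its collar on the ring, its origin 24 mm below this point.
- cylinder (a joint): angle of the lock cylinder, rad: grows clockwise seen from above, from 0 (off; slot along the box's y axis) to the stop at 1.3 (on). Starts between 0 and 0.3 and stays where it is left (friction about 0.06 N m). The key turns it with up to about 0.1 rad of play.
- cover (a joint): angle of the cover, rad: 0 lies over the keyhole (from the pivot towards the box's -x); grows clockwise seen from above to its stop at 1.6, where it lies along the box's +y. Starts between 0 and 0.35, always blocking the keyhole; stays where it is left (friction about 0.06 N m).
- cover_pivot (a point): point on the vertical pivot axis of the cover, on the cover's top face, 79 mm above the bench; axes those of the box. The cover is a 4 mm aluminium plate: a 52 mm disc centred 55 mm from the pivot on a 22 mm arm; the pivot's cap stands 1 mm above it.
- cover_stud (a point): centre of the top of the upright steel stud by which the cover is pushed: 10 mm diameter, 24 mm tall above the cover's top face, 72 mm from the pivot; top 103 mm above the bench.
- key_block: fixed wooden block 60 (x) x 210 (y) x 45 mm tall with three key slots in a row at y -70, 0 and +70 mm, on the half of the bench that the station is not on; origin at the centre of its underside. Three steel keys stand in it in any order, 24 mm deep, collars on its top face.
- t_key: the key to use: steel, upright, 72 mm long, about 80 g. Origin at the blade's tip (lower end), z up to the handle. Blade 16 mm (y) x 7 mm (x) from 0 to 24 mm, the lowest 4 mm slimmer (13 x 5); collar 30 mm diameter, 24 to 29; stem 12 mm diameter, 29 to 50; T bar 60 mm (y) x 12 mm (x), 50 to 72. Fits the keyhole either way round. In the block its y axis runs along the row.
- knob_key: another key, same blade, collar and height, with a round mushroom knob 34 mm diameter instead of a bar; stays in the block; origin at its blade's tip.
- ring_key: another key, same blade and collar, 77 mm long, with an upright ring 38 mm wide for a handle; stays in the block; origin at its blade's tip.
- glue: white glue bottle 56 mm diameter, 170 mm tall, between the block and the station, part of the clutter, to be left alone; origin at the centre of its underside
- tape: black tape measure 35 x 65 x 60 mm tall, near the key block on the robot's side, part of the clutter, to be left alone; origin at the centre of its underside
- cup: empty aluminium cup 68 mm diameter, 60 mm tall, just behind the key block, part of the clutter, to be left alone; origin at the centre of its underside
- offcut: wooden offcut 45 x 130 x 28 mm, on the robot's side of the station, part of the clutter, to be left alone; origin at the centre of its underside
- tin: steel tin 68 mm diameter, 80 mm tall, just behind the station, part of the clutter, to be left alone; origin at the centre of its underside
- screwdriver: screwdriver lying on the bench, under 40 mm high, far middle of the bench, part of the clutter, to be left alone; origin at the centre of its underside
Not all that is in view belongs to the job. Leave any blue or orange look-alike of the t_key alone.

How it is judged:
By the outcome, as a careful person would: the job done as asked, in the order asked, and still so for the second after the job is handed in, with the robot touching nothing.
It also fails if it takes over 72 s, if anything falls off the work surface, if the arm or the gripper's body presses on something with over 40 N, if the wrist force passes 120 N, or if a joint passes its speed limit or range.

### The arm

A 6-joint arm with a two-finger parallel gripper is mounted at the origin on the work surface. World frame = base frame: x ahead of the robot, y to its left, z up, the work surface at z = 0. Lengths are in m, angles in degrees, forces in N, time in s.
With the tool pointing down it reaches from about 0.275 to 0.85 m from the base axis. Payload 19 kg.
Tool frame: the origin (TCP) lies on the front face of the gripper's body, between the roots of the fingers; the fingertips stand 73 mm ahead of it and the grasp point (between the pads) lies 54 mm ahead of it; z points along the fingers, y is the line along which they close (so a half turn about z gives the same grasp; the last joint's range is limited). The gripper opens to 85 mm and grips with 20 to 120 N. Pads are 22 mm wide; open, the fingers measure 114 mm over their backs; the gripper's body (76 mm by 85 mm) begins 54 mm behind the grasp point. The pads swing forward as they close: fully open they stand 13 mm farther back than shut.
Start: joints at [-71.161, 8.623, 82.357, -0, 89.026, -7.678], TCP at [0.257, -0.515, 0.304] pointing down, gripper open.
Joint ranges: [-160.23, 160.23], [-39.13, 120.54], [6.94, 153.29], [-79.49, 259.48], [9.18, 160.14], [-161.06, 161.06]. Speed limits (degrees/s): [108.29, 108.29, 127.2, 172.46, 172.46, 172.46].

### API

Orientations are given as [roll, pitch, yaw] about the fixed x, y, z axes, in that order (R = Rz(yaw) Ry(pitch) Rx(roll)).
In Python, from rig import telemetry, cams, robot gives the robot as it stands. The module is installed in compiled form; this text tells all that it offers.
- The arm moves only by the tool play_rows, never from a script. Its arguments are lists of equal length, an entry for each row: "dr": the turn, a rotation vector about the tool's x, y, z scaled (see below), a list of three; "offset": the shift along the tool's x, y, z scaled (see below), a list of three; "fingers": the opening, from 0 (shut) to 1 (fully open). In form: {"dr": [[ax, ay, az], ...], "offset": [[x, y, z], ...], "fingers": [fingers, ...]}. A call has 1 to 8 rows; each row is the pose to reach, as a shift and turn from the pose commanded when the call began, along the tool's axes at that moment; what a row does not reach only later rows make up. The controller multiplies each number of a shift by 0.4 m and each number of a turn by 45 degrees. A row lasts 1/10 s, in which the tool goes at most 50 mm and 8.59 degrees, less where a joint would pass 70% of its speed; a pose out of reach is approached as far as the arm can. A call with a number of a shift or a turn outside -1 to 1 is refused whole. A call with a gripper value outside its range is refused whole. The fingers move at their own pace and stop on an object; the grip force is fixed at half the most. Time passes only in rows, so rows that repeat a pose let the fingers close. It gives the time, the measured TCP pose, the force, the opening and the grip force at its end, in the units of the state.
- telemetry.get_obs(): the state, without advancing time (a new reading comes with each control period).
- cams.camera(name): name is "side" or "top"; returns a dict with "pixels" (420x560x3 uint8, red, green, blue), "range_z" (420x560 float32, m along the optical axis (not along the pixel's ray), 0 where there is no reading), "camera_matrix" (3x3 intrinsics, pixels), "R" (3x3) and "t" (3): a world point X has camera coordinates R X + t. Camera axes: x right, y down, z forward; pixel columns grow to the right and rows downward; lengths in m; the calibration is good to about 2 mm. A picture is of the moment at which its call begins.
- robot.close_job(): hands the job in; it is judged then, once.
The state is a dict: "time_s": time; "joint_pos": joint angles; "qvel": joint speeds; "joint_efforts": joint torques, N m; "ee_pos": TCP position; "tcp_rot": TCP orientation; "ft_force": force on the tool from outside, world axes, zero at the start; "moment": the same for the moment, N m; "width": finger opening in m; "grip_force": force on a finger pad.
Only numpy, scipy, OpenCV 4.12 (cv2) and the standard library are available. Lean on these libraries where they do the work, as an engineer would, in place of code of your own. Each camera call takes 0.05 s, during which the arm holds its last target. There are 200 camera calls.

## Working session

There is one attempt and no reset: what is moved stays moved. The work goes in short steps, Python scripts to look and compute and a tool call to move; the robot and the scene stay as the last step left them, time stands still between calls to the robot, and variables do not carry over. Pictures are saved under pics/ and viewed, at most 10 in all, crops included, and the job is handed in when it is done.

Besides the shell and the picture viewer there is one more tool, called after "Emit:" by a JSON object that holds its "method" and its "body", one argument or row to a line. play_rows: Moves the arm, as the interface text tells. Its arguments: {"type":"object","properties":{"dr":{"type":"array"},"offset":{"type":"array"},"fingers":{"type":"array"}},"required":["dr","offset","fingers"]}

```bash
mkdir -p pics
cat > h.py <<'E'
import numpy as np, cv2
from rig import telemetry, cams, robot
def get(n):
    c=cams.camera(n); np.savez('%s.npz'%n,**c); return c
def ld(n): return dict(np.load('%s.npz'%n))
def cloud(c):
    z=c['range_z']; K=c['camera_matrix']; v,u=np.indices(z.shape)
    P=np.stack([(u-K[0,2])/K[0,0]*z,(v-K[1,2])/K[1,1]*z,z],-1)
    return (P-c['t'])@c['R']   # R^T (P-t)
def ray(c,u,v,h):
    d=c['R'].T@np.linalg.solve(c['camera_matrix'],[u,v,1]); o=-c['R'].T@c['t']
    return o+d*(h-o[2])/d[2]
def proj(c,X):
    p=c['camera_matrix']@(c['R']@np.array(X)+c['t']); return p[:2]/p[2]
E
python3 - <<'E'
from h import *
for n in('top','side'):
    c=get(n); cv2.imwrite(f'pics/{n}0.png',cv2.resize(c['pixels'][:,:,::-1],None,fx=1.42,fy=1.42))
    print(n,c['camera_matrix'].tolist(),(-c['R'].T@c['t']).round(3),c['R'].round(3).tolist())
print(telemetry.get_obs())
E
```

```text
top [[536.4177688422866, 0.0, 285.23979026946455], [0.0, 536.4177688422866, 217.66193564350453], [0.0, 0.0, 1.0]] [0.395 0.009 1.192] [[0.01, -1.0, -0.001], [-0.993, -0.01, -0.12], [0.12, 0.002, -0.993]]
side [[418.50353360202314, 0.0, 287.58360303038995], [0.0, 418.50353360202314, 210.71378049890703], [0.0, 0.0, 1.0]] [ 0.455 -0.667  0.763] [[0.998, -0.064, 0.016], [-0.032, -0.687, -0.726], [0.058, 0.724, -0.688]]
{'time_s': 0.1, 'joint_pos': array([-7.11610409e+01,  8.64797496e+00,  8.23893238e+01,  3.54781253e-04,
        8.90258554e+01, -7.67525789e+00]), 'qvel': array([-0.02771945, -0.09452157, -0.11030225, -0.06215349,  0.03927668,
        0.0186475 ]), 'joint_efforts': array([ 4.60164476e-03, -7.14383626e+01, -5.71791422e+01, -2.34963682e-04,
        7.19389980e-03,  2.56245031e-06]), 'ee_pos': array([ 0.25664959, -0.51438375,  0.30333699]), 'tcp_rot': array([-1.79937459e+02, -8.78630303e-03,  2.65142060e+01]), 'ft_force': array([ 0.57561602,  0.50654794, -0.02917367]), 'moment': array([0.03282169, 0.00963701, 0.05084461]), 'grip_force': 0.0, 'width': 0.0856882515052406}
```

View pics/top0.png

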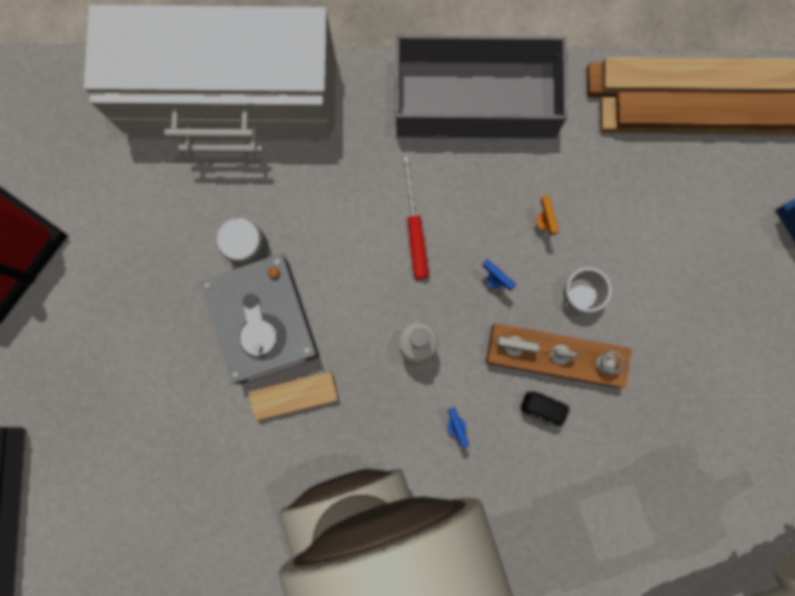

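View pics/side0.png

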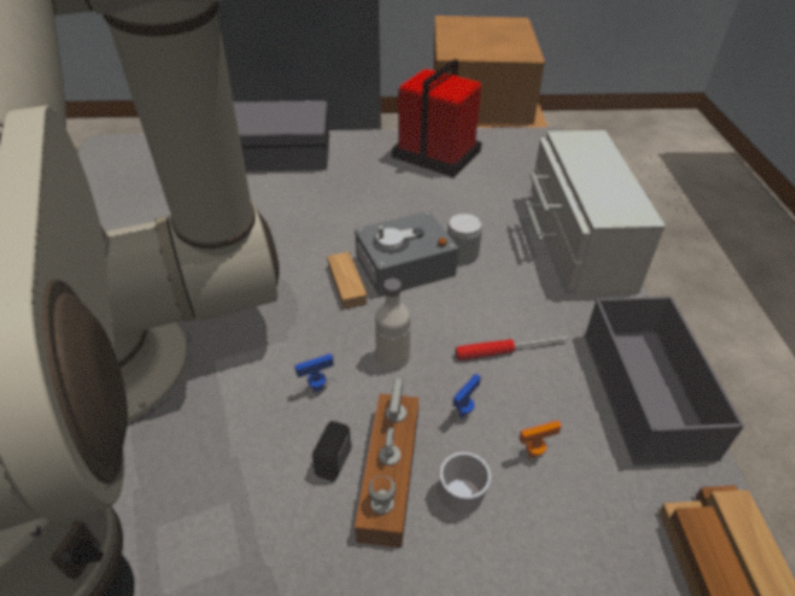

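The top view shows the station at left (260,320), with the lamp at (273,272) and the cover disc at (258,338). The block is at right (560,355). There are three keys in it: a bar-like one at (518,345), one at (563,353) and one at (609,362). Blue and orange look-alikes stand outside the block.

Run:
```python
from h import *
t=ld('top'); s=ld('side')
a=t['pixels'][215:285,335:455]; b=s['pixels'][255:390,240:305]
a=cv2.resize(a,None,fx=4,fy=4,interpolation=cv2.INTER_CUBIC); b=cv2.resize(b,None,fx=4,fy=4,interpolation=cv2.INTER_CUBIC)
im=np.zeros((540,760,3),np.uint8); im[:280,:480]=a; im[:540,490:750]=b
d=t['pixels'][175:240,135:230]; d=cv2.resize(d,None,fx=4,fy=4,interpolation=cv2.INTER_CUBIC); im[280:540,:380]=d
cv2.imwrite('pics/crop1.png',im[:,:,::-1])
for n,c in(('top',t),('side',s)):
    X=cloud(c); ok=c['range_z']>0
    def rect(m,name):
        P=X[m&ok]; r=cv2.minAreaRect((P[:,:2]*1000).astype(np.float32)); print(n,name,len(P),np.round(r[0],1),np.round(r[1],1),round(r[2],1),'z',np.median(P[:,2]).round(4))
    inb=lambda x0,x1,y0,y1:(X[...,0]>x0)&(X[...,0]<x1)&(X[...,1]>y0)&(X[...,1]<y1)
    z=X[...,2]
    rect(inb(.3,.62,.12,.40)&(abs(z-.071)<.006),'station top') 
    hs=cv2.cvtColor(c['pixels'],cv2.COLOR_RGB2HSV)
    rect(inb(.28,.6,-.42,-.1)&(abs(z-.045)<.006),'block top')
    m=(inb(.28,.6,-.42,-.1)&(z>.075)&(z<.13)&ok).astype(np.uint8)
    k,l,st,ce=cv2.connectedComponentsWithStats(m)
    for i in range(1,k):
        if st[i,4]>8:
            print('key',ce[i].round(1),st[i,4]); rect(l==i,'k')
    m=(inb(.3,.62,.12,.42)&(z>.084)&(z<.12)&ok).astype(np.uint8)
    k,l,st,ce=cv2.connectedComponentsWithStats(m)
    for i in range(1,k):
            if st[i,4]>3: print('stud?',ce[i].round(1),st[i,4]); rect(l==i,'k')
    # lamp
    m=((hs[...,0]<14)&(hs[...,1]>150)&inb(.3,.62,.12,.42)).astype(np.uint8)
    if m.sum(): v,u=np.nonzero(m); print('lamp',u.mean(),v.mean(),m.sum(),ray(c,u.mean(),v.mean(),.080).round(4))
```

```text
top station top 4101 [532.3 238. ] [195.4 130.8] 19.8 z 0.0694
top block top 2397 [ 478.  -220.7] [225.9 215.7] 3.5 z 0.0441
key [364.7 242. ] 185
top k 185 [ 479.3 -152.3] [58.8 12.6] 80.5 z 0.0913
key [397.9 248. ] 68
top k 68 [ 467.2 -221.5] [36.2  7.9] 80.3 z 0.0923
key [429.9 254.7] 117
top k 117 [ 454.8 -289.7] [31.3 31. ] 1.4 z 0.087
stud? [181.3 244.3] 24
top k 24 [469.7 223.5] [9.3 8.2] 49.0 z 0.1017
lamp 192.88888888888889 192.22222222222223 9 [0.5805 0.2064 0.08  ]
side station top 1596 [525.4 235.2] [177.8 137.9] 19.4 z 0.0709
side block top 2845 [ 478.8 -221.3] [230.5 217.5] 1.4 z 0.0455
key [278.4 280.1] 189
side k 189 [ 480.9 -152.9] [62.4 11.9] 79.8 z 0.0927
key [273.5 310.5] 82
side k 82 [ 467.9 -224.3] [32.1  7.8] 81.6 z 0.0927
key [268.6 346.8] 175
side k 175 [ 456.4 -292.4] [33.3 30.4] 0.6 z 0.0877
stud? [268.  162.3] 23
side k 23 [471.4 222.9] [7.6 5.5] 85.5 z 0.0985
lamp 311.0 169.83333333333334 12 [0.5845 0.2063 0.08  ]
```

View pics/crop1.png

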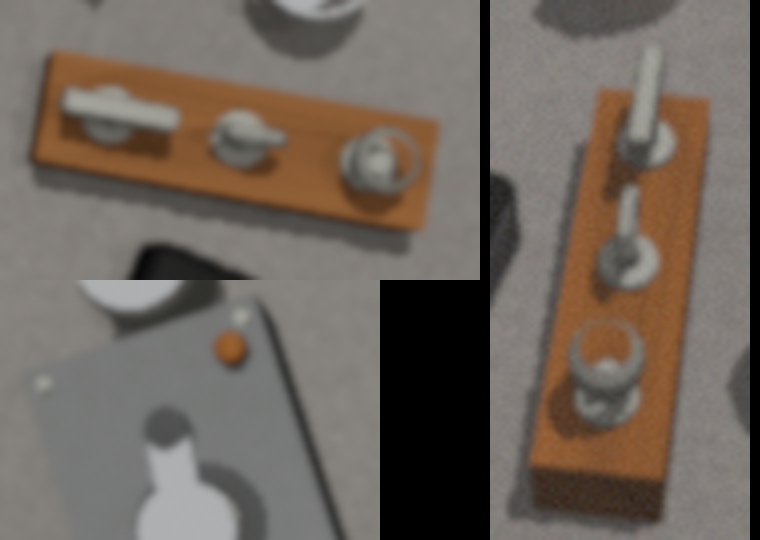

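The left key at (518,345) is the T key. It has a 60x12 mm bar centred on its collar with its top at 93 mm, as specified, and it stands in the block. The middle key (36x8 mm) is the ring seen edge-on, and the right one (31 mm round) is the knob. The blue and orange bars stand on the bench outside the block, so they are look-alikes. Next I refine the station pose.

```bash
cat > m.py <<'E'
import sys; from h import *; from scipy.spatial.transform import Rotation as R
def rot(yaw): return R.from_euler('xyz',[180,0,yaw],degrees=True)
def delta(x,y,z,yaw,o=None):
    o=o or telemetry.get_obs(); r=R.from_euler('xyz',o['tcp_rot'],degrees=True)
    d=r.inv().apply(np.array([x,y,z])-o['ee_pos'])/.4; w=(r.inv()*rot(yaw)).as_rotvec(degrees=True)/45
    return d.round(4).tolist(),w.round(4).tolist()
if __name__=='__main__':
    for a in sys.argv[1:]: print(a,*delta(*map(float,a.split(','))))
E
python3 - <<'E'
from h import *
for n in('top','side'):
    c=ld(n);X=cloud(c);z=X[...,2]
    hs=cv2.cvtColor(c['pixels'],cv2.COLOR_RGB2HSV)
    m=((c['range_z']>0)&(abs(z-.070)<.0045)&(X[...,0]>.38)&(X[...,0]<.64)&(X[...,1]>.12)&(X[...,1]<.36)).astype(np.uint8)
    m=cv2.morphologyEx(m,cv2.MORPH_CLOSE,np.ones((11,11)));m=cv2.morphologyEx(m,cv2.MORPH_OPEN,np.ones((19,19)))
    q=max(cv2.findContours(m,0,1)[0],key=cv2.contourArea)[:,0]
    P=np.array([ray(c,u,v,.07)[:2]*1000 for u,v in q],np.float32)
    r=cv2.minAreaRect(P);print(n,r)
    # disc/cover: z 0.076-0.082, tin circle
    th=np.radians(19.8)
E
python3 m.py .4725,.2225,.25,173 .4725,.2225,.25,193
```

```text
top ((527.4715576171875, 235.97698974609375), (185.74209594726562, 130.0811004638672), 19.72022247314453)
side ((553.7568359375, 235.712158203125), (133.5404510498047, 99.86138153076172), 87.06117248535156)
.4725,.2225,.25,173 [1.3052, -1.4074, 0.1351] [-0.0003, -0.0019, -3.2552]
.4725,.2225,.25,193 [1.3052, -1.4074, 0.1351] [0.0, -0.0021, -3.6997]
```

Emit:
{"method": "play_rows", "body": {
  "dr": [
    [0,0,-0.2],
    [0,0,-0.4],
    [0,0,-0.6],
    [0,0,-0.8],
    [0,0,-1],
    [0,0,-1],
    [0,0,-1],
    [0,0,-1]
  ],
  "offset": [
    [0.05,-0.06,0],
    [0.11,-0.12,0],
    [0.17,-0.19,0],
    [0.24,-0.26,0],
    [0.32,-0.34,0],
    [0.4,-0.43,0],
    [0.48,-0.52,0],
    [0.55,-0.6,0]
  ],
  "fingers": [0.3,0.3,0.3,0.3,0.3,0.3,0.3,0.3]
}}

```text
time_s: 0.9
ee_pos: [0.3463, -0.1994, 0.3038]
tcp_rot: [180.0, -0.0, 71.5]
ft_force: [1.4, 0.2, 0.3]
width: 0.0253
grip_force: 0.0
```

```bash
python3 m.py .4705,.2232,.25,193
```

```text
.4705,.2232,.25,193 [1.1005, -0.0406, 0.1347] [0.0003, -0.0001, -2.6996]
```

Emit:
{"method": "play_rows", "body": {
  "dr": [
    [0,0,-0.15],
    [0,0,-0.3],
    [0,0,-0.45],
    [0,0,-0.6],
    [0,0,-0.8],
    [0,0,-1],
    [0,0,-1],
    [0,0,-1]
  ],
  "offset": [
    [0.1,0,0],
    [0.2,-0.01,0],
    [0.3,-0.01,0],
    [0.4,-0.02,0],
    [0.5,-0.02,0],
    [0.6,-0.02,0],
    [0.7,-0.03,0],
    [0.75,-0.03,0]
  ],
  "fingers": [0.3,0.3,0.3,0.3,0.3,0.3,0.3,0.3]
}}

```text
time_s: 1.7
ee_pos: [0.4301, 0.0895, 0.3037]
tcp_rot: [-180.0, -0.0, 116.7]
ft_force: [0.1, 0.2, -0.3]
width: 0.0254
grip_force: 0.0
```

```bash
python3 m.py .4705,.2232,.25,193
```

```text
.4705,.2232,.25,193 [0.2533, 0.2404, 0.1344] [0.0005, -0.0009, -1.6959]
```

Emit:
{"method": "play_rows", "body": {
  "dr": [
    [0,0,-0.19],
    [0,0,-0.38],
    [0,0,-0.57],
    [0,0,-0.76],
    [0,0,-0.95],
    [0,0,-1],
    [0,0,-1],
    [0,0,-1]
  ],
  "offset": [
    [0.05,0.05,0.02],
    [0.1,0.1,0.04],
    [0.15,0.15,0.06],
    [0.2,0.19,0.09],
    [0.25,0.24,0.13],
    [0.253,0.24,0.13],
    [0.253,0.24,0.13],
    [0.253,0.24,0.13]
  ],
  "fingers": [0.3,0.3,0.3,0.3,0.3,0.3,0.3,0.3]
}}

```text
time_s: 2.5
ee_pos: [0.4708, 0.22, 0.252]
tcp_rot: [-180.0, -0.0, 161.4]
ft_force: [0.4, -0.4, 1.1]
width: 0.0258
grip_force: 0.0
```

Emit:
{"method": "play_rows", "body": {
  "dr": [
    [0,0,-0.19],
    [0,0,-0.38],
    [0,0,-0.57],
    [0,0,-0.7],
    [0,0,-0.7],
    [0,0,-0.7]
  ],
  "offset": [
    [0,0,0],
    [0,0,0],
    [0,0,0],
    [0,0,0],
    [0,0,0],
    [0,0,0]
  ],
  "fingers": [0.3,0.3,0.3,0.3,0.3,0.3]
}}

```text
time_s: 3.1
ee_pos: [0.4709, 0.2198, 0.2523]
tcp_rot: [180.0, 0.0, -167.3]
ft_force: [-0.1, -0.3, -0.0]
width: 0.0256
grip_force: 0.0
```

```bash
python3 m.py .4705,.2232,.162,193
python3 - <<'E'
from h import *
c=get('side'); cv2.imwrite('pics/s1.png',cv2.resize(c['pixels'][60:240,170:400,::-1],None,fx=3,fy=3,interpolation=cv2.INTER_CUBIC))
print(telemetry.get_obs()['joint_pos'].round(1))
E
```

```text
.4705,.2232,.162,193 [-0.0008, 0.0084, 0.2257] [0.0001, 0.0007, -0.0058]
[ 16.5   3.4  94.2   0.   82.5 -86.2]
```

View pics/s1.png

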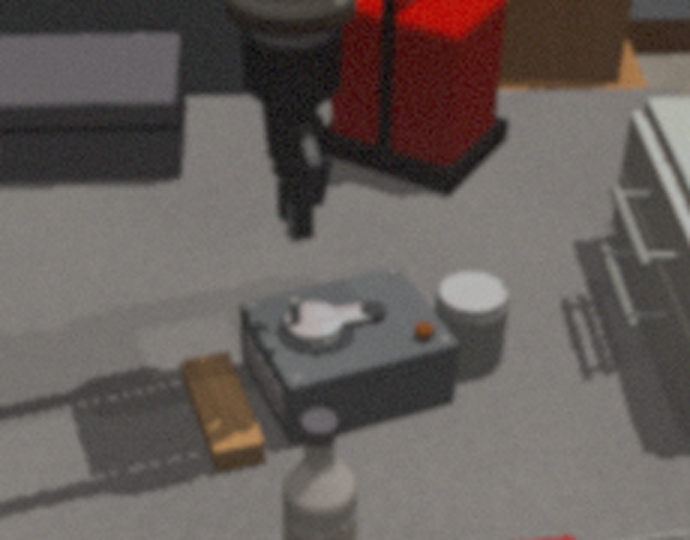

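The gripper at (300,235) hangs over the stud at (292,310), with the fingers split along y. I descend to straddle it.

Emit:
{"method": "play_rows", "body": {
  "dr": [
    [0,0,0],
    [0,0,0],
    [0,0,0],
    [0,0,0],
    [0,0,0],
    [0,0,0],
    [0,0,0],
    [0,0,0]
  ],
  "offset": [
    [0,0.008,0.05],
    [0,0.008,0.1],
    [0,0.008,0.13],
    [0,0.008,0.16],
    [0,0.008,0.19],
    [0,0.008,0.21],
    [0,0.008,0.225],
    [0,0.008,0.225]
  ],
  "fingers": [0.3,0.3,0.3,0.3,0.3,0.3,0.3,0.3]
}}

```text
time_s: 3.95
ee_pos: [0.47, 0.2233, 0.1613]
tcp_rot: [180.0, -0.0, -167.0]
ft_force: [0.6, -0.4, 0.0]
width: 0.0258
grip_force: 0.0
```

Run:
```python
from h import *
from m import delta
o=telemetry.get_obs()
print(o['ft_force'],o['ee_pos'])
p=np.array([.539,.239])
for a in [.3,.5,.7,.9,1.1,1.3,1.5,1.6,1.68]:
    d=np.radians(19.7); b=72e-3*np.array([-np.cos(a),np.sin(a)])
    x=p+[np.cos(d)*b[0]-np.sin(d)*b[1],np.sin(d)*b[0]+np.cos(d)*b[1]]
    print(a,x.round(4),*delta(x[0],x[1],.162,199.7-np.degrees(a),o))
c=get('side'); cv2.imwrite('pics/s2.png',cv2.resize(c['pixels'][120:220,220:340,::-1],None,fx=5,fy=5,interpolation=cv2.INTER_CUBIC))
```

```text
[ 0.5669382  -0.40875506  0.01716658] [0.46997394 0.22329558 0.1613212 ]
0.3 [0.4671 0.2358] [0.0, 0.0322, -0.0017] [-0.0, -0.0011, 0.2332]
0.5 [0.4679 0.2502] [-0.01, 0.0667, -0.0017] [-0.0001, -0.0011, 0.4879]
0.7 [0.4715 0.2641] [-0.0267, 0.0985, -0.0017] [-0.0003, -0.0011, 0.7425]
0.9 [0.4779 0.277 ] [-0.0494, 0.1264, -0.0017] [-0.0004, -0.0011, 0.9972]
1.1 [0.4866 0.2884] [-0.0772, 0.1492, -0.0018] [-0.0005, -0.001, 1.2518]
1.3 [0.4975 0.2978] [-0.1089, 0.1661, -0.0018] [-0.0006, -0.001, 1.5065]
1.5 [0.51   0.3049] [-0.1434, 0.1763, -0.0018] [-0.0007, -0.001, 1.7611]
1.6 [0.5167 0.3075] [-0.1612, 0.1787, -0.0018] [-0.0008, -0.0009, 1.8885]
1.68 [0.5223 0.309 ] [-0.1756, 0.1794, -0.0018] [-0.0008, -0.0009, 1.9903]
```

View pics/s2.png

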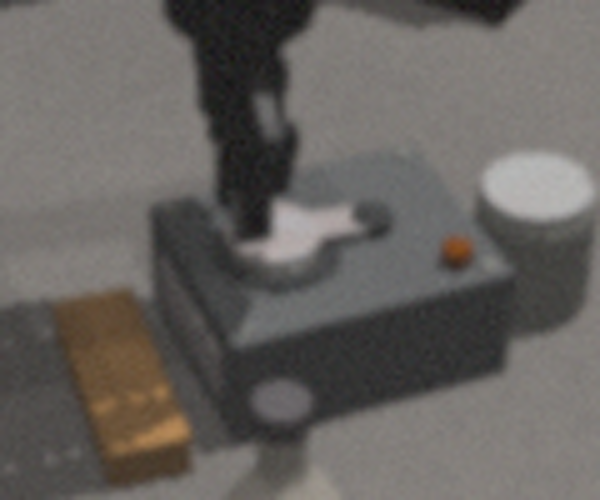

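The fingers at (245,225) straddle the stud over the cover with no force reading. I start pushing along the arc.

Emit:
{"method": "play_rows", "body": {
  "dr": [
    [0,0,0.12],
    [0,0,0.23],
    [0,0,0.36],
    [0,0,0.49],
    [0,0,0.62],
    [0,0,0.74],
    [0,0,0.87],
    [0,0,1]
  ],
  "offset": [
    [0.002,0.016,-0.002],
    [0,0.032,-0.002],
    [-0.005,0.05,-0.002],
    [-0.01,0.067,-0.002],
    [-0.018,0.083,-0.002],
    [-0.027,0.098,-0.002],
    [-0.038,0.113,-0.002],
    [-0.049,0.126,-0.002]
  ],
  "fingers": [0.3,0.3,0.3,0.3,0.3,0.3,0.3,0.3]
}}

```text
time_s: 4.8
ee_pos: [0.4781, 0.2772, 0.1634]
tcp_rot: [180.0, 0.0, 147.8]
ft_force: [0.5, -0.2, 0.3]
width: 0.0259
grip_force: 0.5
```

Run:
```python
from h import *
from m import delta
o=telemetry.get_obs()
print(o['ft_force'],o['ee_pos'])
p=np.array([.539,.239])
for a in [1.1,1.3,1.5,1.6,1.68,1.76]:
    d=np.radians(19.7); b=72e-3*np.array([-np.cos(a),np.sin(a)])
    x=p+[np.cos(d)*b[0]-np.sin(d)*b[1],np.sin(d)*b[0]+np.cos(d)*b[1]]
    print(a,x.round(4),*delta(x[0],x[1],.162,199.7-np.degrees(a),o))
```

```text
[ 0.54731848 -0.22787938  0.25106487] [0.47807664 0.27723484 0.16335802]
1.1 [0.4866 0.2884] [-0.0032, 0.035, 0.0034] [0.0008, 0.0004, 0.2468]
1.3 [0.4975 0.2978] [-0.0136, 0.0694, 0.0034] [0.0008, 0.0003, 0.5014]
1.5 [0.51   0.3049] [-0.0306, 0.1011, 0.0035] [0.0008, 0.0003, 0.7561]
1.6 [0.5167 0.3075] [-0.0414, 0.1154, 0.0035] [0.0009, 0.0002, 0.8834]
1.68 [0.5223 0.309 ] [-0.0511, 0.1261, 0.0035] [0.0009, 0.0002, 0.9852]
1.76 [0.5279 0.3101] [-0.0615, 0.136, 0.0035] [0.0009, 0.0001, 1.0871]
```

Emit:
{"method": "play_rows", "body": {
  "dr": [
    [0,0,0.12],
    [0,0,0.25],
    [0,0,0.37],
    [0,0,0.5],
    [0,0,0.63],
    [0,0,0.76],
    [0,0,0.88],
    [0,0,0.98]
  ],
  "offset": [
    [0.0,0.018,0.003],
    [-0.003,0.035,0.003],
    [-0.008,0.052,0.003],
    [-0.014,0.069,0.003],
    [-0.022,0.085,0.003],
    [-0.031,0.101,0.003],
    [-0.041,0.115,0.003],
    [-0.051,0.126,0.003]
  ],
  "fingers": [0.3,0.3,0.3,0.3,0.3,0.3,0.3,0.3]
}}

```text
time_s: 5.6
ee_pos: [0.5222, 0.3091, 0.1621]
tcp_rot: [180.0, -0.0, 103.7]
ft_force: [-1.9, -0.3, -0.7]
width: 0.0257
grip_force: 0.6
```

Emit:
{"method": "play_rows", "body": {
  "dr": [
    [0,0,0],
    [0,0,0],
    [0,0,0]
  ],
  "offset": [
    [0,0.003,0],
    [0,0.006,0],
    [0,0.008,0]
  ],
  "fingers": [0.3,0.3,0.3]
}}

```text
time_s: 5.9
ee_pos: [0.5249, 0.3096, 0.1618]
tcp_rot: [180.0, -0.0, 104.0]
ft_force: [-3.7, -0.1, 0.7]
width: 0.0259
grip_force: 1.5
```

Emit:
{"method": "play_rows", "body": {
  "dr": [
    [0,0,0],
    [0,0,0],
    [0,0,0]
  ],
  "offset": [
    [0,0.003,0],
    [0,0.006,0],
    [0,0.006,0]
  ],
  "fingers": [0.3,0.3,0.3]
}}

```text
time_s: 6.2
ee_pos: [0.5259, 0.31, 0.1614]
tcp_rot: [-179.8, -0.0, 104.0]
ft_force: [-15.3, -2.9, 7.7]
width: 0.0258
grip_force: 7.9
```

The force jumped to 15 N, so the cover is against its stop. I back off to centre and lift.

Emit:
{"method": "play_rows", "body": {
  "dr": [
    [0,0,0],
    [0,0,0],
    [0,0,0],
    [0,0,0],
    [0,0,0],
    [0,0,0],
    [0,0,0],
    [0,0,0]
  ],
  "offset": [
    [0,-0.01,0],
    [0,-0.02,0],
    [0,-0.02,-0.03],
    [0,-0.02,-0.08],
    [0,-0.02,-0.16],
    [0,-0.02,-0.26],
    [0,-0.02,-0.36],
    [0,-0.02,-0.42]
  ],
  "fingers": [0.3,0.3,0.3,0.3,0.3,0.3,0.3,0.3]
}}

```text
time_s: 7.0
ee_pos: [0.5197, 0.3082, 0.3341]
tcp_rot: [179.7, -0.0, 103.9]
ft_force: [0.2, -0.5, -0.4]
width: 0.0258
grip_force: 0.0
```

```bash
python3 m.py .480,-.1525,.33,79.9
```

```text
.480,-.1525,.33,79.9 [-1.094, -0.3736, 0.0078] [0.0053, -0.0021, 0.5341]
```

Emit:
{"method": "play_rows", "body": {
  "dr": [
    [0,0,0.1],
    [0,0,0.2],
    [0,0,0.3],
    [0,0,0.4],
    [0,0,0.5],
    [0,0,0.53],
    [0,0,0.53],
    [0,0,0.53]
  ],
  "offset": [
    [-0.08,-0.03,0],
    [-0.17,-0.06,0],
    [-0.27,-0.09,0],
    [-0.38,-0.13,0],
    [-0.49,-0.17,0],
    [-0.61,-0.21,0],
    [-0.73,-0.25,0],
    [-0.8,-0.27,0]
  ],
  "fingers": [0.6,0.6,0.6,0.6,0.6,0.6,0.6,0.6]
}}

```text
time_s: 7.8
ee_pos: [0.4909, -0.0312, 0.3308]
tcp_rot: [179.9, 0.0, 80.0]
ft_force: [0.2, 0.3, -0.5]
width: 0.0513
grip_force: 0.0
```

Run:
```python
from h import *
from m import delta
print(delta(.480,-.1525,.25,79.9))
c=get('top'); cv2.imwrite('pics/t2.png',cv2.resize(c['pixels'][170:280,130:250,::-1],None,fx=5,fy=5,interpolation=cv2.INTER_CUBIC))
get('side')
for a in [(.4873,.2205,.073),(.5145,.3066,.103)]: print(proj(c,a))
```

```text
([-0.3032, 0.0255, 0.2022], [0.0021, 0.0007, 0.002])
[185.36854857 236.7101804 ]
[140.94316651 221.7729269 ]
```

View pics/t2.png

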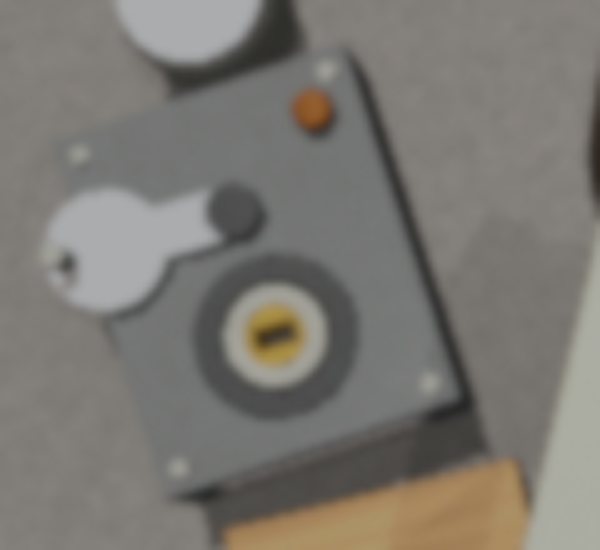

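The cover lies fully aside at (105,250), and the keyhole is open at crop (275,334). The slot is nearly along the box's y axis. Next I measure the keyhole precisely in both views.

Run:
```python
from h import *
for n in('top','side'):
    c=ld(n); im=c['pixels']; k=proj(c,(.4873,.2205,.073)); u0,v0=np.round(k).astype(int)-22
    f=8; p=cv2.resize(im[v0:v0+44,u0:u0+44],None,fx=f,fy=f,interpolation=cv2.INTER_CUBIC)
    hs=cv2.cvtColor(p,cv2.COLOR_RGB2HSV)
    m=((hs[...,1]>110)&(hs[...,0]>12)&(hs[...,0]<35)&(hs[...,2]>80)).astype(np.uint8)
    m=cv2.morphologyEx(m,cv2.MORPH_OPEN,np.ones((9,9)));k,l,st,ce=cv2.connectedComponentsWithStats(m);i=1+st[1:,4].argmax()
    h=cv2.convexHull(np.argwhere(l==i)[:,::-1].astype(np.int32)); M=cv2.moments(h); cc=np.array([M['m10'],M['m01']])/M['m00']
    full=lambda q:(q+.5)/f-.5+[u0,v0]
    print(n,'hull area',M['m00']/f/f,'core',ray(c,*full(cc),.072).round(4))
    g=cv2.cvtColor(p,cv2.COLOR_RGB2GRAY); hm=np.zeros_like(g); cv2.fillConvexPoly(hm,h,1); hm=cv2.erode(hm,np.ones((13,13)))
    vals=g[hm>0]; th=(np.percentile(vals,3)+np.percentile(vals,80))/2; d=((g<th)&(hm>0)).astype(np.uint8)
    k,l,st,ce=cv2.connectedComponentsWithStats(d);i=1+st[1:,4].argmax(); q=np.argwhere(l==i)[:,::-1]
    P=np.array([ray(c,*full(x),.072)[:2]*1000 for x in q[::3]],np.float32); r=cv2.minAreaRect(P)
    w,V=np.linalg.eigh(np.cov(P.T)); print('slot',P.mean(0),r,'ang',np.degrees(np.arctan2(V[1,1],V[0,1]))%180)
    m=((np.abs(cloud(c)[...,2]-.0925)<.006))
```

```text
top hull area 89.7109375 core [0.4875 0.2226 0.072 ]
slot [487.73862 222.55075] ((487.79608154296875, 222.42636108398438), (7.60360860824585, 16.109949111938477), 19.183374404907227) ang 108.19151574004768
side hull area 31.09375 core [0.4896 0.2236 0.072 ]
slot [489.6749  222.94199] ((489.73175048828125, 223.35922241210938), (7.440098762512207, 10.668170928955078), 6.169854164123535) ang 105.07344257284055
```

Emit:
{"method": "play_rows", "body": {
  "dr": [
    [0,0,0],
    [0,0,0],
    [0,0,0],
    [0,0,0],
    [0,0,0],
    [0,0,0]
  ],
  "offset": [
    [-0.1,0.01,0.01],
    [-0.2,0.02,0.05],
    [-0.27,0.025,0.12],
    [-0.303,0.025,0.18],
    [-0.303,0.025,0.2],
    [-0.303,0.025,0.2]
  ],
  "fingers": [0.6,0.6,0.6,0.6,0.6,0.6]
}}

```text
time_s: 8.5
ee_pos: [0.4806, -0.1489, 0.2494]
tcp_rot: [-179.9, -0.0, 80.1]
ft_force: [0.7, -0.3, 1.0]
width: 0.0511
grip_force: 0.0
```

```bash
python3 m.py .480,-.1525,.138,79.9
python3 - <<'E'
from h import *
c=get('side'); cv2.imwrite('pics/s3.png',cv2.resize(c['pixels'][190:330,200:340,::-1],None,fx=4,fy=4,interpolation=cv2.INTER_CUBIC))
E
```

```text
.480,-.1525,.138,79.9 [-0.0093, 0.0004, 0.2784] [-0.0013, -0.0008, 0.0036]
```

View pics/s3.png

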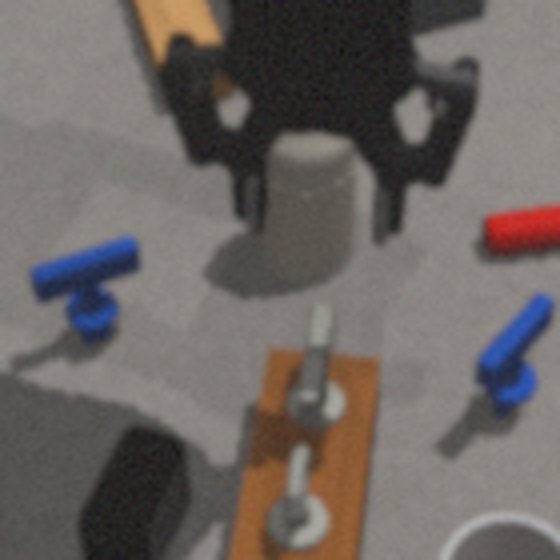

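The open fingers at (245,215) and (385,230) are lined up on either side of the T bar at (318,350), and the path down is clear. I descend and grip.

Emit:
{"method": "play_rows", "body": {
  "dr": [
    [0,0,0],
    [0,0,0],
    [0,0,0],
    [0,0,0],
    [0,0,0],
    [0,0,0],
    [0,0,0],
    [0,0,0]
  ],
  "offset": [
    [-0.009,0,0.05],
    [-0.009,0,0.1],
    [-0.009,0,0.15],
    [-0.009,0,0.2],
    [-0.009,0,0.24],
    [-0.009,0,0.27],
    [-0.009,0,0.278],
    [-0.009,0,0.278]
  ],
  "fingers": [0.6,0.6,0.6,0.6,0.6,0.6,0.6,0.6]
}}

```text
time_s: 9.35
ee_pos: [0.4804, -0.1527, 0.1389]
tcp_rot: [180.0, 0.0, 80.1]
ft_force: [-0.4, -0.7, -0.9]
width: 0.0514
grip_force: 0.0
```

Emit:
{"method": "play_rows", "body": {
  "dr": [
    [0,0,0],
    [0,0,0],
    [0,0,0],
    [0,0,0],
    [0,0,0],
    [0,0,0],
    [0,0,0],
    [0,0,0]
  ],
  "offset": [
    [0,0,0],
    [0,0,0],
    [0,0,0],
    [0,0,0],
    [0,0,0],
    [0,0,0],
    [0,0,0],
    [0,0,0]
  ],
  "fingers": [0,0,0,0,0,0,0,0]
}}

```text
time_s: 10.15
ee_pos: [0.4801, -0.1531, 0.1388]
tcp_rot: [180.0, 0.0, 80.1]
ft_force: [-2.9, 0.4, 6.3]
width: 0.0108
grip_force: 60.8
```

Emit:
{"method": "play_rows", "body": {
  "dr": [
    [0,0,0],
    [0,0,0],
    [0,0,0],
    [0,0,0],
    [0,0,0],
    [0,0,0],
    [0,0,0],
    [0,0,0]
  ],
  "offset": [
    [0,0,-0.02],
    [0,0,-0.05],
    [0,0,-0.09],
    [0,0,-0.15],
    [0,0,-0.23],
    [0,0,-0.32],
    [0,0,-0.42],
    [0,0,-0.5]
  ],
  "fingers": [0,0,0,0,0,0,0,0]
}}

```text
time_s: 10.95
ee_pos: [0.4797, -0.1529, 0.3418]
tcp_rot: [179.9, 0.0, 80.1]
ft_force: [0.9, -0.0, -0.6]
width: 0.0107
grip_force: 60.0
```

```bash
python3 m.py .4888,.2224,.338,108.2
```

```text
.4888,.2224,.338,108.2 [0.928, -0.1395, 0.0086] [0.0026, 0.0014, -0.6252]
```

Emit:
{"method": "play_rows", "body": {
  "dr": [
    [0,0,-0.06],
    [0,0,-0.12],
    [0,0,-0.2],
    [0,0,-0.28],
    [0,0,-0.36],
    [0,0,-0.44],
    [0,0,-0.54],
    [0,0,-0.62]
  ],
  "offset": [
    [0.04,-0.01,0],
    [0.1,-0.02,0],
    [0.19,-0.03,0],
    [0.3,-0.04,0],
    [0.42,-0.06,0],
    [0.54,-0.08,0],
    [0.66,-0.1,0],
    [0.78,-0.12,0]
  ],
  "fingers": [0,0,0,0,0,0,0,0]
}}

```text
time_s: 11.75
ee_pos: [0.4856, 0.1649, 0.3387]
tcp_rot: [180.0, -0.0, 108.2]
ft_force: [1.0, -0.3, -1.0]
width: 0.0103
grip_force: 59.9
```

```bash
python3 m.py .4888,.2224,.21,108.2
```

```text
.4888,.2224,.21,108.2 [0.1342, 0.0524, 0.3218] [0.0006, -0.0001, -0.0]
```

Emit:
{"method": "play_rows", "body": {
  "dr": [
    [0,0,0],
    [0,0,0],
    [0,0,0],
    [0,0,0],
    [0,0,0],
    [0,0,0],
    [0,0,0],
    [0,0,0]
  ],
  "offset": [
    [0.05,0.02,0.02],
    [0.1,0.04,0.06],
    [0.134,0.052,0.12],
    [0.134,0.052,0.2],
    [0.134,0.052,0.26],
    [0.134,0.052,0.3],
    [0.134,0.052,0.32],
    [0.134,0.052,0.32]
  ],
  "fingers": [0,0,0,0,0,0,0,0]
}}

```text
time_s: 12.55
ee_pos: [0.4893, 0.2201, 0.2098]
tcp_rot: [-179.9, -0.0, 108.0]
ft_force: [0.7, 0.6, 0.2]
width: 0.011
grip_force: 59.9
```

```bash
python3 m.py .4888,.2224,.188,108.2 .4888,.2224,.168,108.2
python3 - <<'E'
from h import *
c=get('side'); cv2.imwrite('pics/s4.png',cv2.resize(c['pixels'][110:230,210:350,::-1],None,fx=5,fy=5,interpolation=cv2.INTER_CUBIC))
E
```

```text
.4888,.2224,.188,108.2 [0.006, 0.0006, 0.0545] [-0.0017, -0.0002, -0.0046]
.4888,.2224,.168,108.2 [0.006, 0.0007, 0.1045] [-0.0017, -0.0002, -0.0046]
```

View pics/s4.png

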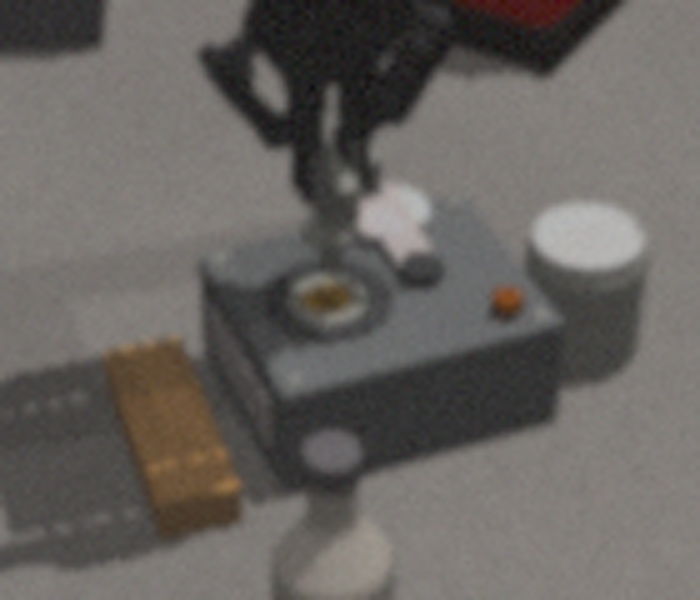

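The key at (330,240) hangs upright over the keyhole at (328,297). I lower it in two stages and watch the force.

Emit:
{"method": "play_rows", "body": {
  "dr": [
    [0,0,0],
    [0,0,0],
    [0,0,0],
    [0,0,0],
    [0,0,0],
    [0,0,0]
  ],
  "offset": [
    [0.006,0.001,0],
    [0.006,0.001,0.02],
    [0.006,0.001,0.035],
    [0.006,0.001,0.045],
    [0.006,0.001,0.053],
    [0.006,0.001,0.053]
  ],
  "fingers": [0,0,0,0,0,0]
}}

```text
time_s: 13.2
ee_pos: [0.4893, 0.2223, 0.1886]
tcp_rot: [-180.0, -0.0, 108.0]
ft_force: [-1.5, -0.3, -0.5]
width: 0.0109
grip_force: 59.9
```

Emit:
{"method": "play_rows", "body": {
  "dr": [
    [0,0,0],
    [0,0,0],
    [0,0,0],
    [0,0,0]
  ],
  "offset": [
    [0,0,0.005],
    [0,0,0.01],
    [0,0,0.014],
    [0,0,0.014]
  ],
  "fingers": [0,0,0,0]
}}

```text
time_s: 13.6
ee_pos: [0.4897, 0.2225, 0.1856]
tcp_rot: [179.9, 0.0, 108.0]
ft_force: [-8.9, -1.9, 26.3]
width: 0.0111
grip_force: 64.2
```

Emit:
{"method": "play_rows", "body": {
  "dr": [
    [0,0,0],
    [0,0,0],
    [0,0,0],
    [0,0,0],
    [0,0,0]
  ],
  "offset": [
    [0,-0.002,-0.008],
    [0,-0.004,-0.008],
    [0,-0.004,-0.004],
    [0,-0.004,0],
    [0,-0.004,0]
  ],
  "fingers": [0,0,0,0,0]
}}

```text
time_s: 14.1
ee_pos: [0.4878, 0.2219, 0.183]
tcp_rot: [-180.0, -0.0, 108.0]
ft_force: [0.5, -0.1, 0.1]
width: 0.0111
grip_force: 59.9
```

Force is now zero and the key is deeper, so the fit is good. I push it home.

Emit:
{"method": "play_rows", "body": {
  "dr": [
    [0,0,0],
    [0,0,0],
    [0,0,0],
    [0,0,0],
    [0,0,0],
    [0,0,0]
  ],
  "offset": [
    [0,0,0.008],
    [0,0,0.016],
    [0,0,0.024],
    [0,0,0.032],
    [0,0,0.035],
    [0,0,0.035]
  ],
  "fingers": [0,0,0,0,0,0]
}}

```text
time_s: 14.7
ee_pos: [0.4878, 0.2219, 0.1693]
tcp_rot: [-180.0, -0.0, 108.0]
ft_force: [0.5, 0.5, -0.5]
width: 0.011
grip_force: 59.9
```

Emit:
{"method": "play_rows", "body": {
  "dr": [
    [0,0,0],
    [0,0,0],
    [0,0,0],
    [0,0,0]
  ],
  "offset": [
    [0,0,0.002],
    [0,0,0.004],
    [0,0,0.006],
    [0,0,0.007]
  ],
  "fingers": [0,0,0,0]
}}

```text
time_s: 15.1
ee_pos: [0.4879, 0.2219, 0.1668]
tcp_rot: [180.0, -0.0, 108.0]
ft_force: [-0.5, -0.4, 3.7]
width: 0.0111
grip_force: 60.5
```

The key is home: contact came at z 0.1668, as predicted. I turn it clockwise.

Emit:
{"method": "play_rows", "body": {
  "dr": [
    [0,0,0.12],
    [0,0,0.25],
    [0,0,0.38],
    [0,0,0.51],
    [0,0,0.64],
    [0,0,0.77],
    [0,0,0.9],
    [0,0,1]
  ],
  "offset": [
    [0,0,0],
    [0,0,0],
    [0,0,0],
    [0,0,0],
    [0,0,0],
    [0,0,0],
    [0,0,0],
    [0,0,0]
  ],
  "fingers": [0,0,0,0,0,0,0,0]
}}

```text
time_s: 15.9
ee_pos: [0.4878, 0.2219, 0.1668]
tcp_rot: [-180.0, 0.0, 62.7]
ft_force: [-1.1, -0.4, 1.6]
width: 0.0107
grip_force: 60.1
```

Emit:
{"method": "play_rows", "body": {
  "dr": [
    [0,0,0.12],
    [0,0,0.25],
    [0,0,0.38],
    [0,0,0.5],
    [0,0,0.6],
    [0,0,0.6]
  ],
  "offset": [
    [0,0,0],
    [0,0,0],
    [0,0,0],
    [0,0,0],
    [0,0,0],
    [0,0,0]
  ],
  "fingers": [0,0,0,0,0,0]
}}

```text
time_s: 16.5
ee_pos: [0.4879, 0.2218, 0.1668]
tcp_rot: [180.0, 0.0, 35.9]
ft_force: [-0.4, -1.4, 2.5]
width: 0.0108
grip_force: 60.1
```

```bash
python3 -c "
from h import *
o=telemetry.get_obs();print(o['ee_pos'],o['tcp_rot'],o['ft_force'],o['moment'])"
```

```text
[0.48787509 0.22182762 0.16681946] [1.79996222e+02 5.49563060e-03 3.58830805e+01] [-0.35864562 -1.40130515  2.54819781] [-0.31379593  0.16806409  0.00595898]
```

Emit:
{"method": "play_rows", "body": {
  "dr": [
    [0,0,0.05],
    [0,0,0.1],
    [0,0,0.12]
  ],
  "offset": [
    [0,0,0],
    [0,0,0],
    [0,0,0]
  ],
  "fingers": [0,0,0]
}}

```text
time_s: 16.8
ee_pos: [0.4879, 0.2218, 0.1668]
tcp_rot: [180.0, 0.0, 30.6]
ft_force: [-1.7, -1.8, 2.8]
width: 0.0109
grip_force: 60.2
```

```bash
python3 -c "
from h import *
o=telemetry.get_obs();print(o['tcp_rot'],o['ft_force'],o['moment'])"
```

```text
[1.79996145e+02 4.97551471e-03 3.06289309e+01] [-1.73463716 -1.7717934   2.82508435] [-0.4096572   0.17263703  0.06970433]
```

Emit:
{"method": "play_rows", "body": {
  "dr": [
    [0,0,0.03],
    [0,0,0.06],
    [0,0,0.06]
  ],
  "offset": [
    [0,0,0],
    [0,0,0],
    [0,0,0]
  ],
  "fingers": [0,0,0]
}}

```text
time_s: 17.1
ee_pos: [0.4879, 0.2219, 0.1668]
tcp_rot: [180.0, 0.0, 27.8]
ft_force: [-1.3, -2.7, 2.4]
width: 0.0111
grip_force: 60.3
```

```bash
python3 -c "
from h import *
o=telemetry.get_obs();print(o['tcp_rot'],o['ft_force'],o['moment'])"
```

```text
[1.79999432e+02 1.70354757e-03 2.78449535e+01] [-1.31033513 -2.72776443  2.35103604] [-0.62954426  0.26527828  0.0512938 ]
```

Emit:
{"method": "play_rows", "body": {
  "dr": [
    [0,0,0.03],
    [0,0,0.06],
    [0,0,0.06]
  ],
  "offset": [
    [0,0,0],
    [0,0,0],
    [0,0,0]
  ],
  "fingers": [0,0,0]
}}

```text
time_s: 17.4
ee_pos: [0.4879, 0.2219, 0.1668]
tcp_rot: [180.0, -0.0, 25.1]
ft_force: [-1.1, -2.7, 2.9]
width: 0.0111
grip_force: 60.5
```

```bash
python3 -c "
from h import *
o=telemetry.get_obs();print(o['tcp_rot'],o['ft_force'],o['moment'])"
```

```text
[ 1.79997563e+02 -7.32947573e-04  2.51093520e+01] [-1.09822999 -2.74600626  2.94907688] [-0.67037297  0.25567171  0.39415767]
```

Emit:
{"method": "play_rows", "body": {
  "dr": [
    [0,0,0.04],
    [0,0,0.08],
    [0,0,0.08]
  ],
  "offset": [
    [0,0,0],
    [0,0,0],
    [0,0,0]
  ],
  "fingers": [0,0,0]
}}

```text
time_s: 17.7
ee_pos: [0.488, 0.222, 0.1668]
tcp_rot: [-180.0, -0.0, 21.6]
ft_force: [-0.5, -0.9, 2.7]
width: 0.0109
grip_force: 61.0
```

```bash
python3 -c "
from h import *
o=telemetry.get_obs();print(o['tcp_rot'],o['ft_force'],o['moment'])"
```

```text
[-1.79999382e+02 -2.29494868e-02  2.15605925e+01] [-0.50917432 -0.85395787  2.65364323] [-0.53129664 -0.04980524  0.66914001]
```

The moment rose to 0.67 N m, so the cylinder is at its stop. I ease the twist back slightly, release, and lift straight up.

Emit:
{"method": "play_rows", "body": {
  "dr": [
    [0,0,-0.04],
    [0,0,-0.08],
    [0,0,-0.08],
    [0,0,-0.08],
    [0,0,-0.08],
    [0,0,-0.08],
    [0,0,-0.08]
  ],
  "offset": [
    [0,0,0],
    [0,0,0],
    [0,0,0],
    [0,0,0],
    [0,0,0],
    [0,0,0],
    [0,0,0]
  ],
  "fingers": [0,0,0,0.35,0.35,0.35,0.35]
}}

```text
time_s: 18.4
ee_pos: [0.4879, 0.222, 0.1667]
tcp_rot: [-180.0, 0.0, 25.2]
ft_force: [-0.4, -0.5, -0.4]
width: 0.03
grip_force: 0.0
```

Emit:
{"method": "play_rows", "body": {
  "dr": [
    [0,0,0],
    [0,0,0],
    [0,0,0],
    [0,0,0],
    [0,0,0],
    [0,0,0],
    [0,0,0],
    [0,0,0]
  ],
  "offset": [
    [0,0,-0.02],
    [0,0,-0.05],
    [0,0,-0.1],
    [0,0,-0.17],
    [0,0,-0.26],
    [0,0,-0.35],
    [0,0,-0.42],
    [0,0,-0.42]
  ],
  "fingers": [0.35,0.35,0.35,0.35,0.35,0.35,0.35,0.35]
}}

```text
time_s: 19.2
ee_pos: [0.4884, 0.2221, 0.34]
tcp_rot: [179.9, -0.4, 25.2]
ft_force: [0.4, -0.1, 0.3]
width: 0.03
grip_force: 0.0
```

Emit:
{"method": "play_rows", "body": {
  "dr": [
    [0,0,0],
    [0,0,0],
    [0,0,0],
    [0,0,0],
    [0,0,0],
    [0,0,0],
    [0,0,0],
    [0,0,0]
  ],
  "offset": [
    [-0.05,0.08,0],
    [-0.1,0.16,0],
    [-0.15,0.24,0],
    [-0.2,0.32,0],
    [-0.25,0.4,0],
    [-0.3,0.48,0],
    [-0.35,0.56,0],
    [-0.35,0.56,0]
  ],
  "fingers": [0.35,0.35,0.35,0.35,0.35,0.35,0.35,0.35]
}}

```text
time_s: 20.0
ee_pos: [0.4558, -0.0436, 0.335]
tcp_rot: [180.0, 0.0, 25.0]
ft_force: [0.2, 0.2, -0.0]
width: 0.0301
grip_force: 0.0
```

Run:
```python
from h import *
t=get('top'); s=get('side')
im=np.zeros((600,800,3),np.uint8)
im[:330,:360]=cv2.resize(t['pixels'][170:280,130:250],None,fx=3,fy=3,interpolation=cv2.INTER_CUBIC)
im[:360,370:790]=cv2.resize(s['pixels'][110:230,210:350],None,fx=3,fy=3,interpolation=cv2.INTER_CUBIC)
im[370:600,:300]=cv2.resize(s['pixels'],(300,230)); im[370:600,310:610]=cv2.resize(t['pixels'],(300,230))
cv2.imwrite('pics/end.png',im[:,:,::-1])
for n,c in(('top',t),('side',s)):
    X=cloud(c);z=X[...,2]
    m=(np.hypot(X[...,0]-.488,X[...,1]-.222)<.045)&(z>.105)&(z<.13)&(c['range_z']>0)
    P=X[m]; w,V=np.linalg.eigh(np.cov(P[:,:2].T)); print(n,cv2.minAreaRect((P[:,:2]*1000).astype(np.float32)),np.degrees(np.arctan2(V[1,1],V[0,1]))%180,np.percentile(z[m],[50,95]).round(4))
```

```text
top ((487.55853271484375, 221.63558959960938), (59.18865966796875, 12.440205574035645), 29.419126510620117) 29.405397272797728 [0.1193 0.1226]
side ((490.1591796875, 222.2497100830078), (60.102012634277344, 10.747828483581543), 28.30599594116211) 27.962640657496962 [0.1207 0.124 ]
```

View pics/end.png

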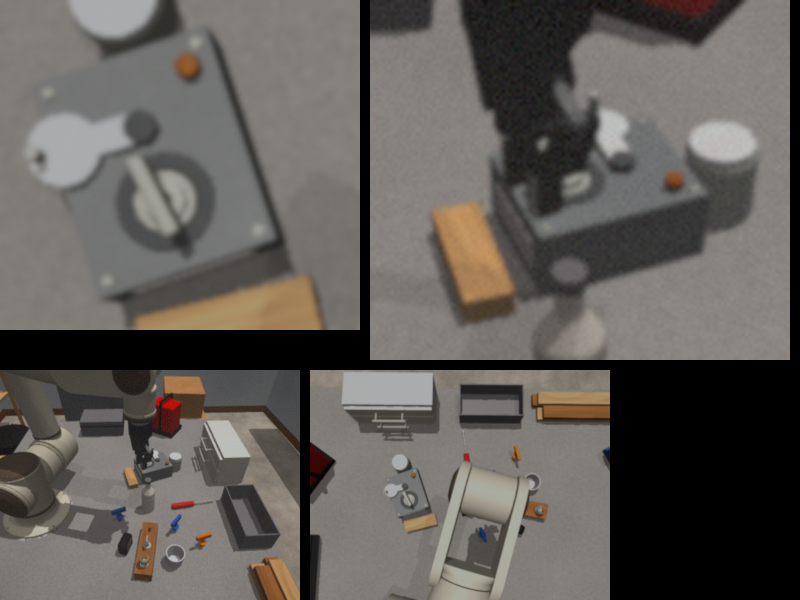

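The T key stands at (155,190) in the top crop. Its bar is at about 29°, which fits the 1.3 rad stop plus the key's play, and its top is at 121 mm, so it is fully home. The cover is aside at (65,150), the other two keys are in the block, and the clutter is unmoved.

```bash
python3 -c "
from h import *
print(robot.close_job())"
```

```text
the job is handed in; nothing more can be done
None
```

I handed the job in after about 20 s of the 72 s allowed: the cover is fully aside, the T key is home in the keyhole, turned clockwise to its stop and let go, and the other two keys and the clutter look undisturbed in the final pictures.

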